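# Hold the score drum down on its sprung spindle for pinning

## Robot

A 6-joint arm with a two-finger parallel gripper is mounted at the origin on the work surface. World frame = base frame: x ahead of the robot, y to its left, z up, the work surface at z = 0. Lengths are in m, angles in rad, forces in N, time in s.
With the tool pointing down it reaches from about 0.375 to 0.9 m from the base axis. Payload 3.1 kg.
Tool frame: the origin (TCP) lies at the very end of the fingers, on their centre line; the grasp point (between the pads) lies 19 mm behind it; x points along the fingers, y is the direction in which the jaws open and shut, and the axes are right-handed (so a half turn about x gives the same grasp; the last joint's range is limited). The gripper opens to 85 mm and grips with 20 to 120 N. Pads are 22 mm wide; open, the fingers measure 114 mm over their backs; the gripper's body (76 mm by 85 mm) begins 54 mm behind the grasp point. The pads swing forward as they close: fully open they stand 13 mm farther back than shut.
Start: joints at [1.159, 0.527, 1.433, -0, 1.181, -0.178], TCP at [0.144, 0.608, 0.231] pointing down, gripper open.
Joint ranges: [-3.08, 3.08], [-0.75, 2.2], [0.22, 2.44], [-1.43, 4.57], [0, 2.65], [-2.85, 2.85]. Speed limits (rad/s): [2.79, 2.79, 3.14, 3.14, 3.14, 3.14].

## Interface

Orientations are given as a unit quaternion [x, y, z, w].
In Python, from station import sense, snapshot, camera_model, sign_off gives the robot as it stands.
- The arm moves only by the tool step_arm, never from a script. Its argument "increments" is one flat list of numbers, 5 for each row, row after row: the shift along the tool's x, y, z in units of 60 mm (1.0 is 60 mm), then the turn about the tool's x in units of 5 degrees (1.0 is 5 degrees), then the closure, from 0 (fully open) to 1 (shut). A call has exactly 5 rows; each row is the pose to reach, as a shift and turn from the pose measured when the call began, along the tool's axes at that moment; what a row does not reach only later rows make up. A row lasts 1/8 s, in which the tool goes at most 62.5 mm and 10.7 degrees, less where a joint would pass 70% of its speed; a pose out of reach is approached as far as the arm can. A call with a gripper value outside its range is refused whole. The fingers move at their own pace and stop on an object; "grip_force" is the grip in N (left out, the last holds). Time passes only in rows, so rows that repeat a pose let the fingers close, or fill a call up. It gives the time, the measured TCP pose, the force and the opening at its end, in the units of the state.
- sense(): the state, without advancing time (a new reading comes with each control period).
- snapshot(name): name is "scene" or "top" or "wrist"; returns the picture (420x560x3 uint8, blue, green, red); there is no depth.
- camera_model(name): a dict with "vertical_fov" (degrees; the focal length in pixels is half the picture's height over the tangent of half this angle, whatever the lens; pixels are square), "cx", "cy" (the principal point, pixels), "D" ([k1, k2, p1, p2, k3] as OpenCV has them; the pictures are not rectified), "R" (3x3) and "t" (3): a world point X has camera coordinates R X + t. Camera axes: x right, y down, z forward; pixel columns grow to the right and rows downward; lengths in m; the calibration is good to about 2 mm. A picture is of the moment at which its call begins: read the wrist's pose just before it. camera_model takes no time and is no camera call; for the wrist camera it gives the pose at the moment of the call.
- sign_off(): hands the job in, once; it reports no verdict.
The state is a dict: "t": time; "q": joint angles; "qd": joint speeds; "tau": joint torques, N m; "tcp_pos": TCP position; "tool_rot": TCP orientation; "force": force on the tool from outside, world axes, zero at the start; "ft_torque": the same for the moment, N m; "finger_gap": opening from 0.0 (shut) to 1.0 (fully open).
Only numpy, scipy, OpenCV 4.12 (cv2) and the standard library are available. Lean on these libraries where they do the work, as an engineer would, in place of code of your own. Each camera call takes 0.05 s, during which the arm holds its last target. There are 200 camera calls.

## Task

Be my third hand at the okey table: slide the walnut score drum (the loose ring) over the upright spindle of the score marker until it sits on the sprung sleeve, then press it straight down against the spring with a steady 10 N or so (no less than 7, no more than 13), so that the pin hole near the top of the spindle stays clear and I can push the pin in from the side. Keep that push for at least two seconds and finish while still holding the drum down, do not let go; never ram the sleeve down hard (20 N or more), and leave the ashtray, the tile rack and the tea tray where they are.

Things in the scene. Friction and masses are not known exactly. Their poses are not given: they have to be found in the camera images.
- drum_center (a point): the score drum: a loose plain walnut ring standing on its flat end on the table, 46 mm outside diameter, 34 mm tall, bore 16 mm right through, about 80 g (may differ by a third). This point is its centre on the bore's axis, half-way up (17 mm above its underside); z is the bore's axis, up
- spindle_tip (a point): top centre of the score marker's upright steel spindle. The marker is a walnut board 80 x 120 mm, 20 mm thick, screwed to the table with its spindle in the middle. The spindle is 12 mm in diameter, its top 90 mm above the table, the last 6 mm tapered to 5 mm diameter; a cross hole 4 mm in diameter for the pin runs through it, centred 9.5 mm below the top. z is up along the spindle; x runs along the board's short side
- sleeve_top (a point): centre of the top face of the sprung steel sleeve (34 mm outside diameter, 20 mm tall, top face 50 mm above the table at rest) that slides down the spindle; the drum is to rest and press on this flat face. It is narrower than the drum, so fingers pass beside it; the board's top is 30 mm below this face at rest
- sleeve (a joint): how far the sleeve is pushed down, in m: 0 at rest (up), 0.024 at its stop. Its spring pushes up with 4 N as it starts to move and 0.5 N more for each mm: 7 N at 6 mm, 10 N at 12 mm, 13 N at 18 mm, 16 N at the stop. With the drum on it the pin hole is clear from 6 mm on
- ashtray: cobalt glass ashtray, round, 120 mm across, 34 mm tall, loose; origin at the centre of its underside. Leave it where it is
- rack: yellow plastic tile rack with tiles, 75 x 300 mm, 74 mm tall, loose; origin at the centre of its underside, its long side along its y. Leave it where it is
- tray: round copper tea tray, 224 mm across, 18 mm rim, with a tea glass on it (89 mm tall), loose; origin at the centre of its underside. Leave it where it is
- funnel: tin funnel of the tile return hole, fixed in the table, 110 mm across, standing 28 mm proud; origin at its centre on the table
Mind the look-alikes: they are no part of the job. Of the things that look like the part that bears spindle_tip, take the one that is nearest to the robot's base at the start.

How it is judged:
On the way, in this order (a step that is already met when the one before it is completed fails the run):
1. the drum is on the spindle, its underside below the spindle's taper, the sleeve not yet pushed down (horizontal distance between drum_center and spindle_tip below 0.005 m and angle between drum_center's own z axis and vertical below 0.12 rad and z of drum_center in the frame of spindle_tip below 0.01 m and value of joint sleeve below 0.003 m), for 0.04 s.
2. the drum is pressed on the sleeve with 7 to 13 N for 2 s (horizontal distance between drum_center and spindle_tip below 0.005 m and angle between drum_center's own z axis and vertical below 0.12 rad and contact force between drum and sleeve between 7 and 13 N and value of joint sleeve between 0.0055 and 0.0185 m and velocity of joint sleeve between -0.01 and 0.01 m/s and contact force between the fingers and drum above 1 N), for 2 s.
At the end, for the whole second after the job is handed in: The drum is around the spindle (axes within 5 mm, upright within 0.12 rad) and held by the fingers, pressing the sleeve with 7 to 13 N, the sleeve 5.5 to 18.5 mm down and still (under 10 mm/s), through the last second (all of step 2); the arm keeps its last pose, push and grip.
It fails at once if the ashtray is shifted by more than 20 mm (distance of ashtray from where it was at the start of the episode above 0.02 m).
It fails at once if the tile rack is shifted by more than 20 mm (distance of rack from where it was at the start of the episode above 0.02 m).
It fails at once if the tea tray is shifted by more than 20 mm (distance of tray from where it was at the start of the episode above 0.02 m).
It fails at once if the drum is rammed onto the sleeve with more than 20 N (contact force between drum and sleeve above 20 N).
It also fails if it takes over 45 s, if anything falls off the work surface, if the arm or the gripper's body presses on something with over 40 N, if the wrist force passes 120 N, or if a joint passes its speed limit or range.

## Working session

There is one attempt and no reset: what is moved stays moved. The work goes in short steps, Python scripts to look and compute and a tool call to move; the robot and the scene stay as the last step left them, time stands still between calls to the robot, and variables do not carry over. Pictures are saved under pics/ and viewed, about 8 in all and at most 12, crops included, and the job is handed in when it is done.

Besides the shell and the picture viewer there is one more tool, called after "Call:" as name(argument=value, ...) on one line, values as JSON. step_arm: Moves the arm, as the interface text tells. Its arguments: {"type":"object","properties":{"increments":{"type":"array","items":{"type":"number"}},"grip_force":{"type":"number"}},"required":["increments"]}

```bash
mkdir -p pics
cat > h.py <<'E'
import numpy as np, cv2
from station import sense, snapshot, camera_model, sign_off
def K(m):
    f=210/np.tan(np.radians(m["vertical_fov"])/2)
    return np.array([[f,0,m["cx"]],[0,f,m["cy"]],[0,0,1.]])
def ray(m,uv):
    p=cv2.undistortPoints(np.array(uv,float).reshape(-1,1,2),K(m),np.array(m["D"],float)).reshape(-1,2)
    R=np.array(m["R"]);t=np.array(m["t"])
    return -R.T@t,(R.T@np.c_[p,np.ones(len(p))].T).T
def onz(m,uv,z):
    o,d=ray(m,uv); return o+d*((z-o[2])/d[:,2])[:,None]
def proj(m,X):
    R=np.array(m["R"]);return cv2.projectPoints(np.array(X,float).reshape(-1,1,3),cv2.Rodrigues(R)[0],np.array(m["t"],float),K(m),np.array(m["D"],float))[0].reshape(-1,2)
E
python3 - <<'E'
from h import *
print(sense())
for n in("top","scene"):
    m=camera_model(n);im=snapshot(n);cv2.imwrite(f"pics/{n}0.png",im);cv2.imwrite(f"pics/{n}0v.png",cv2.resize(im,(784,588),interpolation=cv2.INTER_CUBIC))
    print(n,m)
E
```

```text
{'t': 0.0, 'q': array([ 1.15948547e+00,  5.28452053e-01,  1.43390041e+00,  1.44710632e-05,
        1.18138505e+00, -1.78505982e-01]), 'qd': array([ 0.00046858,  0.00077891, -0.00066496,  0.00057798,  0.00049901,
       -0.00011895]), 'tau': array([-7.82553307e-04, -4.42352986e+01, -1.78023201e+01, -1.21314856e-04,
        8.24723917e-03,  1.09750025e-05]), 'tcp_pos': array([0.14387508, 0.60748551, 0.23034288]), 'tool_rot': array([ 0.08140088,  0.70254601, -0.0828493 ,  0.70209614]), 'force': array([-0.31942185, -0.58463783, -0.59180422]), 'ft_torque': array([0.00413895, 0.03609973, 0.00353486]), 'finger_gap': 0.9985246131065992}
top {'vertical_fov': 55.83391084516034, 'cx': 279.15536959330484, 'cy': 204.49875471740117, 'D': array([-0.05253117,  0.        ,  0.        ,  0.        ,  0.        ]), 'R': array([[ 2.54119271e-04, -9.99898614e-01,  1.42371532e-02],
       [-9.97789734e-01, -1.19958854e-03, -6.64394987e-02],
       [ 6.64498414e-02, -1.41888018e-02, -9.97688878e-01]]), 't': array([-0.03653128,  0.59984309,  1.25361801])}
scene {'vertical_fov': 56.930719446135235, 'cx': 277.09401980545675, 'cy': 210.8674474310498, 'D': array([0.030804, 0.      , 0.      , 0.      , 0.      ]), 'R': array([[ 0.45038663,  0.89275916, -0.0115309 ],
       [ 0.47419957, -0.25013109, -0.84413814],
       [-0.7564963 ,  0.37472058, -0.53600171]]), 't': array([-0.24566137, -0.21877697,  1.51218606])}
```

View pics/top0v.png

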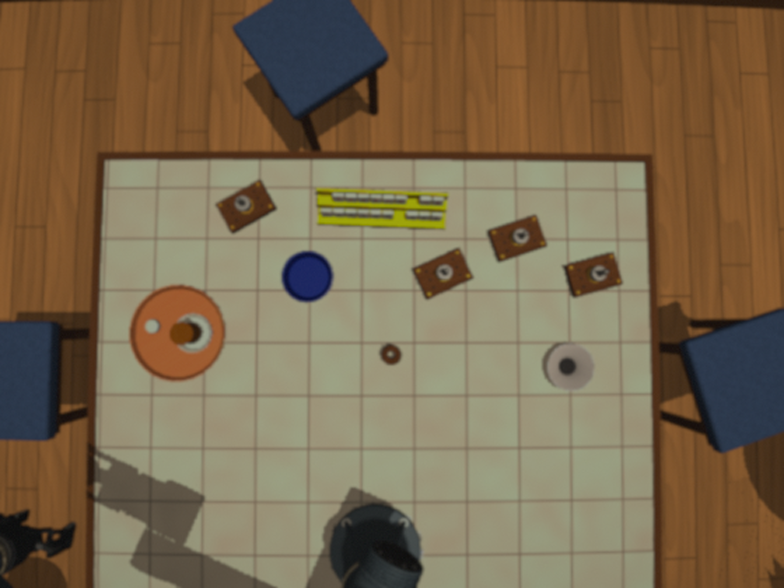

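View pics/scene0v.png

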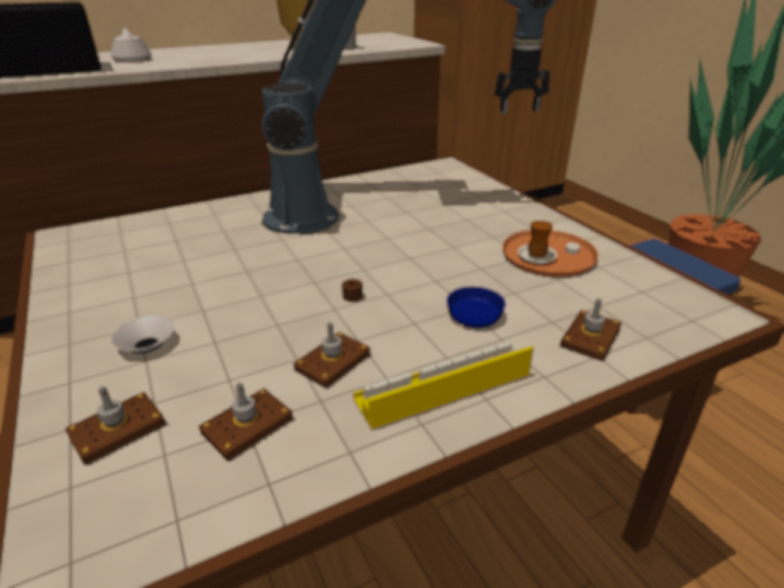

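The top view (784 px wide) shows the drum at (391,354), four markers at (443,273), (517,237), (593,274) and (246,206), the ashtray at (307,276), the rack at (382,209), the tray at (178,333) and the funnel at (569,366). The marker at (443,273) looks nearest to the base. Next I measure these.

Run:
```python
from h import *
for n in("top","scene"):
    m=camera_model(n);im=cv2.imread(f"pics/{n}0.png");h=cv2.cvtColor(im,cv2.COLOR_BGR2HSV)
    b=im.astype(int)
    mk=((b.max(2)<125)&(b[...,2]>b[...,0]+20)).astype(np.uint8)
    if n=="top": mk[:120]=0;mk[:,:72]=0;mk[:,460:]=0; 
    N,l,s,c=cv2.connectedComponentsWithStats(mk)
    for i in range(1,N):
        if 60<s[i,4]<3000:
            cn=max(cv2.findContours((l==i).astype(np.uint8),0,1)[0],key=cv2.contourArea);r=cv2.minAreaRect(cn)
            z=.02
            box=onz(m,cv2.boxPoints(r),z)[:,:2]
            print(n,s[i],c[i].round(1),"z.02",onz(m,r[0],.02)[0,:2].round(3),"z.034",onz(m,r[0],.034)[0,:2].round(4),"box",box.round(3).tolist() if n=="top" else "")
m=camera_model("top")
for k,p in dict(ash=(307,276),rack=(382,209),tray=(178,333),glass=(182,333),funnel=(569,366)).items(): print(k,onz(m,np.array(p)/1.4,.02)[0,:2].round(3))
# triangulated spindle tip
s=camera_model("scene");a=proj(s,[[.0,0,0]])
```

```text
top [ 72 120   3  66 120] [ 72.6 144.9] z.02 [0.769 0.638] z.034 [0.7667 0.6309] box [[0.878, 0.646], [0.878, 0.64], [0.663, 0.63], [0.663, 0.637]]
top [154 128  44  39 893] [175.6 147.3] z.02 [0.787 0.302] z.034 [0.7836 0.2981] box [[0.793, 0.377], [0.855, 0.27], [0.78, 0.227], [0.719, 0.333]]
top [225 136  65  10 167] [257. 142.] z.02 [0.804 0.036] z.034 [0.8008 0.0358] box [[0.804, 0.141], [0.824, 0.14], [0.804, -0.069], [0.784, -0.067]]
top [290 139  27   8  78] [301.7 142.8] z.02 [ 0.801 -0.112] z.034 [ 0.7976 -0.1111] box [[0.804, -0.068], [0.823, -0.074], [0.798, -0.156], [0.778, -0.15]]
top [226 146  92   6 197] [270.5 148.6] z.02 [ 0.782 -0.011] z.034 [ 0.7789 -0.0113] box [[0.784, 0.137], [0.791, 0.137], [0.78, -0.159], [0.773, -0.159]]
top [229 151  52   6 103] [255.2 154.1] z.02 [0.766 0.044] z.034 [0.763  0.0432] box [[0.763, 0.127], [0.775, 0.127], [0.769, -0.039], [0.757, -0.039]]
top [348 153  43  34 868] [368.4 170. ] z.02 [ 0.713 -0.327] z.034 [ 0.7107 -0.3239] box [[0.731, -0.255], [0.772, -0.376], [0.694, -0.4], [0.654, -0.279]]
top [294 177  44  37 878] [315.4 19
[... 1913 characters left out ...]
 [ 0.648 -0.161] z.034 [ 0.664  -0.1666] box 
scene [300 249  64  21 125] [330.6 259.1] z.02 [0.762 0.038] z.034 [0.776  0.0282] box 
scene [331 267  48  17  94] [354.8 275.1] z.02 [0.836 0.052] z.034 [0.8482 0.0419] box 
scene [260 271  33  12  77] [276.2 276.4] z.02 [ 0.756 -0.108] z.034 [ 0.7702 -0.1151] box 
scene [ 143  279   67   50 1571] [175.6 304.2] z.02 [ 0.732 -0.333] z.034 [ 0.7463 -0.3341] box 
scene [  47  281   72   51 1686] [ 82.3 306.7] z.02 [ 0.646 -0.509] z.034 [ 0.6625 -0.5063] box 
scene [268 284  62  22 110] [299.1 294.4] z.02 [ 0.831 -0.092] z.034 [ 0.8429 -0.0989] box 
ash [0.623 0.156]
rack [ 0.78  -0.016]
tray [0.492 0.451]
glass [0.492 0.442]
funnel [ 0.417 -0.446]
```

```bash
cat >> h.py <<'E'
from scipy.spatial.transform import Rotation as Ro
def axes(s): return Ro.from_quat(s["tool_rot"]).as_matrix()
def units(target):
    s=sense();return (axes(s).T@(np.array(target)-s["tcp_pos"])/.06).round(3)
E
python3 - <<'E'
from h import *
s=sense();print(axes(s).round(3))
for p in [(.30,.33,.23),(.42,.02,.2),(.405,-.034,.18)]: print(p,units(p))
m=camera_model("wrist");o=-np.array(m["R"]).T@m["t"];print(o-s["tcp_pos"],np.array(m["R"]).round(2),m["vertical_fov"])
E
```

```text
[[-0.001  0.231  0.973]
 [-0.002  0.973 -0.231]
 [-1.    -0.002 -0.   ]]
(0.3, 0.33, 0.23) [ 0.013 -3.901  3.599]
(0.42, 0.02, 0.2) [ 0.521 -8.466  6.737]
(0.405, -0.034, 0.18) [ 0.856 -9.399  6.701]
[-0.07002832  0.01733679  0.14319036] [[ 0.23  0.97 -0.  ]
 [ 0.93 -0.22  0.29]
 [ 0.28 -0.07 -0.96]] 64.35689421017048
```

Call:
step_arm(increments=[0,-0.6,0.7,0,0,0,-1.3,1.4,0,0,0,-2.0,2.1,0,0,0,-2.7,2.8,0,0,0,-3.4,3.5,0,0])

```text
t: 0.72
tcp_pos: [0.3018, 0.3589, 0.2306]
tool_rot: [0.081, 0.703, -0.083, 0.702]
force: [0.8, 0.4, 0.3]
finger_gap: 1.001
```

Call:
step_arm(increments=[0,-0.7,0.5,0,0,0,-1.5,1.0,0,0,0,-2.3,1.5,0,0,0,-3.1,2.0,0,0,0,-3.9,2.5,0,0])

```text
t: 1.35
tcp_pos: [0.3941, 0.0949, 0.231]
tool_rot: [0.081, 0.702, -0.083, 0.702]
force: [1.0, -0.1, -0.3]
finger_gap: 0.999
```

Run:
```python
from h import *
s=sense();print(s["t"],s["tcp_pos"],s["q"].round(2),s["force"]);print(units((.447,-.034,.17)))
```

```text
1.35 [0.39414947 0.09492059 0.23102657] [-0.04  0.23  1.95 -0.    0.96 -1.38] [ 1.04157712 -0.0646962  -0.25301643]
[ 1.021 -1.886  1.352]
```

Call:
step_arm(increments=[0.2,-0.7,0.4,0,0,0.5,-1.3,0.9,0,0,1.0,-1.9,1.35,0,0,1.0,-1.9,1.35,0,0,1.0,-1.9,1.35,0,0])

```text
t: 1.98
tcp_pos: [0.4459, -0.0344, 0.171]
tool_rot: [0.082, 0.703, -0.083, 0.701]
force: [-0.5, -0.1, -0.1]
finger_gap: 1.001
```

Run:
```python
from h import *
s=sense();m=camera_model("wrist");im=snapshot("wrist");cv2.imwrite("pics/w1.png",im)
print(s["t"],s["tcp_pos"],s["qd"].round(3))
b=im.astype(int)
mk=((b.max(2)<125)&(b[...,2]>b[...,0]+20)).astype(np.uint8)
N,l,st,c=cv2.connectedComponentsWithStats(mk)
for i in range(1,N):
    if st[i,4]>200: print(st[i],c[i].round(1),onz(m,c[i],.034)[0].round(4))
t=camera_model("top");print(proj(m,[[.447,-.034,.034],[.447,-.034,0]]))
```

```text
1.975 [ 0.44585932 -0.03436857  0.1709658 ] [ 0.026 -0.023  0.007 -0.    -0.003 -0.001]
[ 381    0   96   53 2823] [434.2  20.1] [0.34  0.104 0.034]
[ 480    0   80   26 1195] [510.5   8.3] [0.3458 0.1583 0.034 ]
[ 482    9   78  114 3766] [514.2  48.4] [0.3735 0.1602 0.034 ]
[  258    31   229   220 26040] [394.5 147.6] [0.4261 0.063  0.034 ]
[496 256  56  16 363] [521.4 261.9] [0.5548 0.1597 0.034 ]
[456 261  39  29 223] [474.8 272.9] [0.5567 0.1185 0.034 ]
[ 177  318  108   71 3138] [227.4 354.2] [ 0.5912 -0.1284  0.034 ]
[463 402  37  18 408] [480.5 411.6] [0.719  0.1109 0.034 ]
[[286.15201577 197.48866269]
 [286.16920234 188.61237528]]
```

View pics/w1.png

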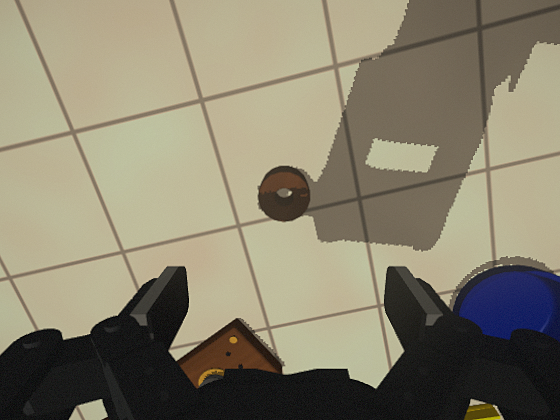

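Run:
```python
import cv2
im=cv2.imread("pics/w1.png");cv2.imwrite("pics/w1c.png",cv2.resize(im[155:235,240:330],None,fx=7,fy=7,interpolation=cv2.INTER_CUBIC))
```

```text
(no output)
```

View pics/w1c.png

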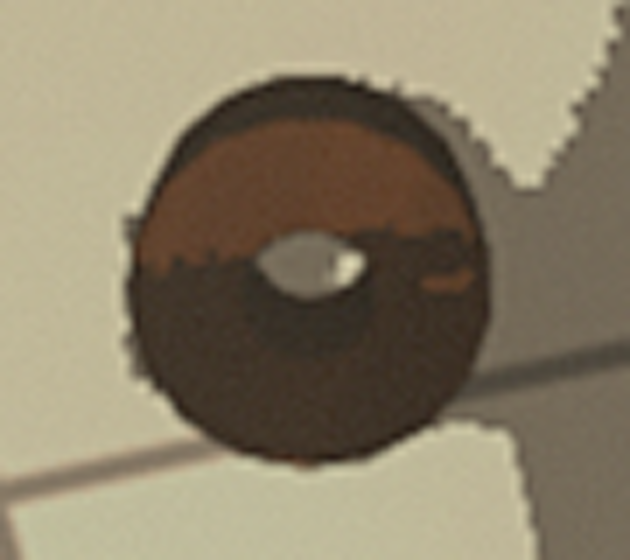

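The crop shows the drum's top face centred at (284.4,196.8) in the wrist picture. The bore is centred at the same point.

Run:
```python
from h import *
m=camera_model("wrist");p=onz(m,(284.4,196.8),.034)[0];print(p)
p[2]=.004;print(units(p))
```

```text
[ 0.4463673  -0.03499296  0.034     ]
[ 2.79  -0.011  0.014]
```

Call:
step_arm(increments=[0.9,0,0,0,0,1.7,0,0,0,0,2.4,0,0,0,0,2.77,0,0.01,0,0,2.77,0,0.01,0,0], grip_force=50)

```text
t: 2.65
tcp_pos: [0.4455, -0.033, 0.0047]
tool_rot: [0.081, 0.704, -0.081, 0.701]
force: [0.2, -0.4, 0.1]
finger_gap: 1.001
```

Call:
step_arm(increments=[0,0,0,0,0.2,0,0,0,0,0.4,0,0,0,0,0.6,0,0,0,0,1,0,0,0,0,1])

```text
t: 3.28
tcp_pos: [0.4462, -0.033, 0.0064]
tool_rot: [0.081, 0.703, -0.082, 0.702]
force: [0.1, 1.4, 8.4]
finger_gap: 0.529
```

Call:
step_arm(increments=[0,0,0,0,1,0,0,0,0,1,0,0,0,0,1,0,0,0,0,1,0,0,0,0,1])

```text
t: 3.9
tcp_pos: [0.4463, -0.033, 0.0064]
tool_rot: [0.081, 0.703, -0.082, 0.702]
force: [0.2, -0.6, 2.2]
finger_gap: 0.53
```

Call:
step_arm(increments=[-0.2,0,0,0,1,-0.8,0,0,0,1,-1.6,0,0,0,1,-2.4,0,0,0,1,-2.4,0,0,0,1])

```text
t: 4.53
tcp_pos: [0.4485, -0.0334, 0.1541]
tool_rot: [0.08, 0.7, -0.082, 0.705]
force: [-0.4, -1.6, -1.8]
finger_gap: 0.525
```

Call:
step_arm(increments=[0,-0.3,0.6,0,1,0,-0.6,1.3,0,1,0,-0.9,1.9,0,1,0,-1.25,2.5,0,1,0,-1.25,2.5,0,1])

```text
t: 5.15
tcp_pos: [0.5793, -0.1429, 0.1543]
tool_rot: [0.08, 0.699, -0.083, 0.706]
force: [-0.4, -0.4, -2.2]
finger_gap: 0.527
```

Run:
```python
from h import *
s=sense();m=camera_model("wrist");im=snapshot("wrist");cv2.imwrite("pics/w2.png",im)
cv2.imwrite("pics/scene2.png",snapshot("scene"));cv2.imwrite("pics/top2.png",snapshot("top"))
print(s["t"],s["tcp_pos"],s["force"],s["finger_gap"])
c=np.array([.63,-.154]);print(proj(m,[[*c,.09],[*c,.05],[*s["tcp_pos"][:2],s["tcp_pos"][2]+.029]]))
```

```text
5.15 [ 0.57934348 -0.14289112  0.15431379] [-0.37040792 -0.39890087 -2.1825132 ] 0.5269698181556496
[[286.36641696 292.3938059 ]
 [286.4256115  266.15670841]
 [284.2125991  303.15119586]]
```

View pics/w2.png

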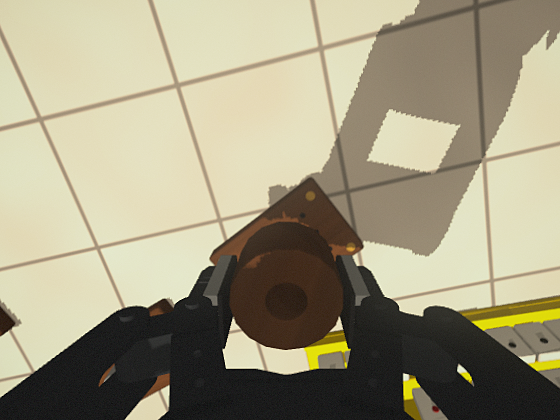

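The wrist view shows the drum held upright, with its top bore at (286,301) against a predicted (284,303). The drum hides the spindle, so I move past it to see the spindle from the camera's side.

Call:
step_arm(increments=[0,0,0.6,0,1,0,0,1.2,0,1,0,0,1.7,0,1,0,0,1.7,0,1,0,0,1.7,0,1])

```text
t: 5.92
tcp_pos: [0.6728, -0.1614, 0.1536]
tool_rot: [0.081, 0.703, -0.081, 0.702]
force: [0.1, -0.4, -1.3]
finger_gap: 0.528
```

Run:
```python
from h import *
s=sense();m=camera_model("wrist");im=snapshot("wrist");cv2.imwrite("pics/w3.png",im)
print(s["t"],s["tcp_pos"],s["force"],axes(s).round(3))
c=np.array([.63,-.154]);p=proj(m,[[*c,.09],[*c,.05]]);print(p)
u,v=p[0].astype(int);u=max(u,60);v=max(v,50)
print(u-60,v-50);a=cv2.resize(im[v-50:v+50,u-60:u+60],None,fx=5,fy=5,interpolation=cv2.INTER_CUBIC)
t=cv2.imread("pics/top0.png")[175:215,290:340];b=cv2.resize(t,None,fx=4,fy=4,interpolation=cv2.INTER_CUBIC)
a[:160,:200]=b;cv2.imwrite("pics/w3c.png",a)
```

```text
5.925 [ 0.67283709 -0.16136838  0.15363767] [ 0.07387287 -0.42044936 -1.3288309 ] [[-0.     0.227  0.974]
 [-0.001  0.974 -0.227]
 [-1.    -0.001 -0.   ]]
[[281.00876083 157.56001833]
 [281.79340037 149.93898935]]
221 107
```

View pics/w3c.png

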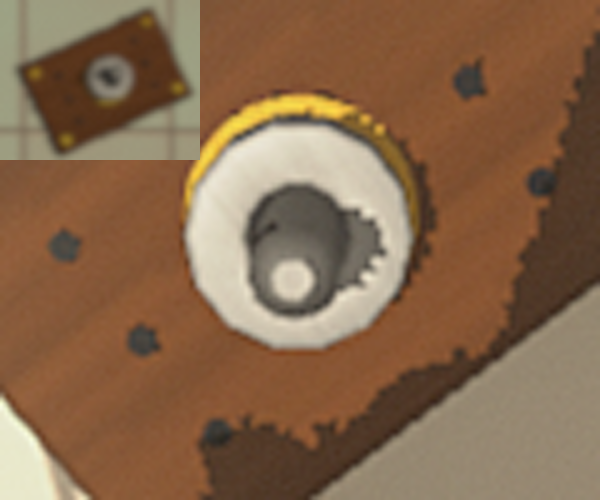

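Tip at (279.5,162.6) and sleeve top centre at (280.7,153.6) in the wrist picture.

Run:
```python
from h import *
s=sense();m=camera_model("wrist")
tip=onz(m,(279.5,162.6),.09)[0];sl=onz(m,(280.7,153.6),.05)[0];print(tip,sl)
# drum pose in hand from w3: bore centre of top face
im=cv2.imread("pics/w3.png");A=axes(s)
# sleeve radius check
e=onz(m,[(221+185/5,107+234/5),(221+413/5,107+234/5)],.05);print(np.linalg.norm(e[0]-e[1]))
print(proj(m,[s["tcp_pos"]+[0,0,h] for h in(.027,.029,.031)]))
cv2.imwrite("pics/w3d.png",cv2.resize(im[230:370,210:360],None,fx=4,fy=4,interpolation=cv2.INTER_CUBIC))
```

```text
[ 0.63290809 -0.15579484  0.09      ] [ 0.63250757 -0.15556393  0.05      ]
0.033540151932563295
[[284.37971516 299.74406654]
 [284.35493829 302.56822596]
 [284.329409   305.47782698]]
```

View pics/w3d.png

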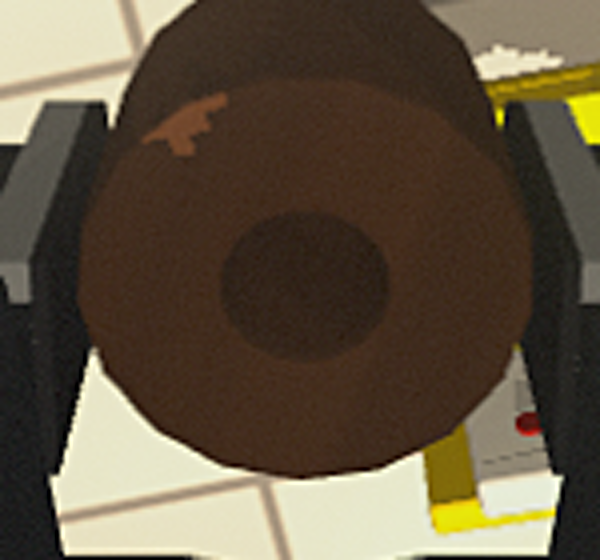

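Run:
```python
from h import *
print(units((.6325,-.1564,.115)))
```

```text
[ 0.647 -0.069 -0.675]
```

Call:
step_arm(increments=[0,-0.07,-0.3,0,1,0,-0.07,-0.67,0,1,0.3,-0.07,-0.67,0,1,0.65,-0.07,-0.67,0,1,0.65,-0.07,-0.67,0,1])

```text
t: 6.6
tcp_pos: [0.6311, -0.1558, 0.1124]
tool_rot: [0.081, 0.704, -0.081, 0.701]
force: [-0.5, -0.7, -1.5]
finger_gap: 0.527
```

Run:
```python
from h import *
s=sense();print(s["t"],s["tcp_pos"],s["force"],s["qd"].round(3),axes(s).round(3).tolist())
print(units((.6325,-.1564,.087)))
o=[]
for n in("scene","top"):
    m=camera_model(n);im=snapshot(n);cv2.imwrite(f"pics/{n}4.png",im)
    u,v=proj(m,[s["tcp_pos"]])[0].astype(int);o.append(cv2.resize(im[v-40:v+40,u-35:u+35],(350,400),interpolation=cv2.INTER_CUBIC))
cv2.imwrite("pics/c4.png",np.hstack(o))
```

```text
6.6 [ 0.63108933 -0.1557501   0.11239638] [-0.45581344 -0.70366629 -1.49401189] [ 0.001 -0.025 -0.035  0.     0.012  0.002] [[-0.004, 0.227, 0.974], [0.001, 0.974, -0.227], [-1.0, 0.0, -0.005]]
[ 0.423 -0.005  0.027]
```

View pics/c4.png

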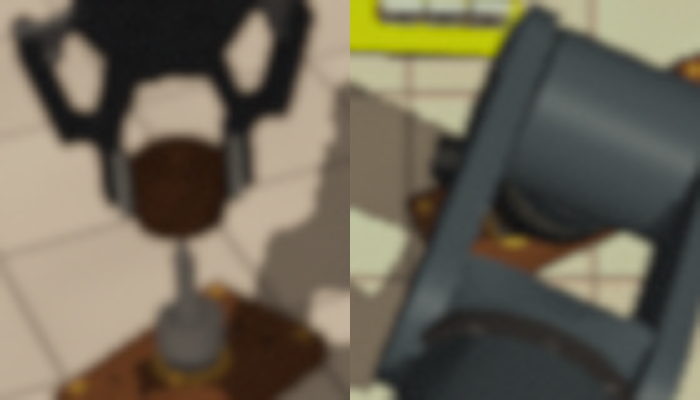

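The scene crop shows the drum centred over the spindle to within about a millimetre, the tip at crop (181,240) below the drum's middle (178,187). I lower it slowly.

Call:
step_arm(increments=[0.03,0,0.03,0,1,0.1,0,0.03,0,1,0.2,0,0.03,0,1,0.3,0,0.03,0,1,0.38,0,0.03,0,1])

```text
t: 7.32
tcp_pos: [0.6344, -0.1568, 0.091]
tool_rot: [0.081, 0.703, -0.081, 0.702]
force: [-0.5, -0.3, -1.3]
finger_gap: 0.526
```

Run:
```python
from h import *
s=sense();print(s["t"],s["tcp_pos"],s["force"],s["ft_torque"],axes(s).round(3).tolist(),units((.6325,-.1564,.067)))
```

```text
7.325 [ 0.63437985 -0.1568253   0.09101944] [-0.53282339 -0.25347579 -1.34193359] [ 0.00772247  0.00673015 -0.01839339] [[-0.001, 0.227, 0.974], [-0.0, 0.974, -0.227], [-1.0, -0.0, -0.001]] [ 0.4   -0.    -0.032]
```

Call:
step_arm(increments=[0,0,-0.03,0,1,0.05,0,-0.03,0,1,0.1,0,-0.03,0,1,0.2,0,-0.03,0,1,0.2,0,-0.03,0,1])

```text
t: 7.95
tcp_pos: [0.6322, -0.1562, 0.0783]
tool_rot: [0.081, 0.703, -0.081, 0.702]
force: [-0.3, 0.5, -1.5]
finger_gap: 0.526
```

Run:
```python
from h import *
s=sense();print(s["t"],s["tcp_pos"],s["force"],s["ft_torque"],axes(s).round(3).tolist(),units((.6325,-.1564,.067)))
m=camera_model("scene");im=snapshot("scene")
u,v=proj(m,[s["tcp_pos"]])[0].astype(int);cv2.imwrite("pics/c5.png",cv2.resize(im[v-40:v+40,u-40:u+40],(480,480),interpolation=cv2.INTER_CUBIC))
```

```text
7.95 [ 0.63215504 -0.15622444  0.07831156] [-0.28034042  0.51040591 -1.49064033] [ 0.01800316 -0.04112676  0.00427908] [[-0.002, 0.227, 0.974], [0.0, 0.974, -0.227], [-1.0, -0.0, -0.002]] [ 0.189 -0.002  0.007]
```

View pics/c5.png

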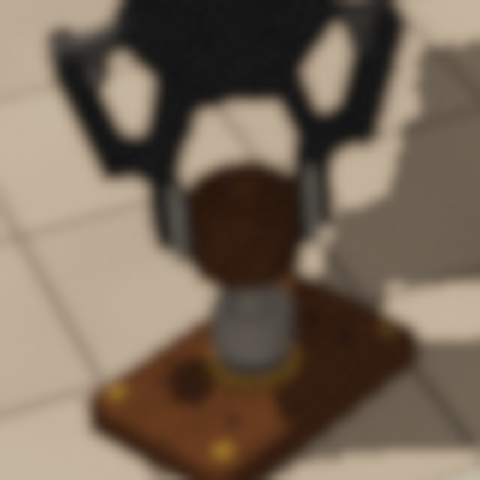

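The drum is around the spindle just above the sleeve, upright, with no contact force. I go on to find the sleeve.

Call:
step_arm(increments=[0.05,0,0,0,1,0.1,0,0,0,1,0.16,0,0,0,1,0.22,0,0,0,1,0.22,0,0,0,1])

```text
t: 8.62
tcp_pos: [0.6321, -0.1562, 0.0649]
tool_rot: [0.081, 0.703, -0.081, 0.702]
force: [0.8, 0.2, -0.4]
finger_gap: 0.526
```

Call:
step_arm(increments=[0.05,0,0,0,1,0.1,0,0,0,1,0.15,0,0,0,1,0.18,0,0,0,1,0.18,0,0,0,1])

```text
t: 9.25
tcp_pos: [0.6321, -0.1562, 0.0546]
tool_rot: [0.081, 0.703, -0.081, 0.702]
force: [-0.4, 0.4, 3.4]
finger_gap: 0.53
```

Call:
step_arm(increments=[0.04,0,0,0,1,0.08,0,0,0,1,0.12,0,0,0,1,0.16,0,0,0,1,0.16,0,0,0,1])

```text
t: 9.88
tcp_pos: [0.6321, -0.1562, 0.0456]
tool_rot: [0.081, 0.703, -0.081, 0.702]
force: [-1.3, 1.3, 8.5]
finger_gap: 0.527
```

Call:
step_arm(increments=[0,0,0,0,1,0,0,0,0,1,0,0,0,0,1,0,0,0,0,1,0,0,0,0,1])

```text
t: 10.5
tcp_pos: [0.6321, -0.1562, 0.0464]
tool_rot: [0.081, 0.703, -0.081, 0.702]
force: [-2.0, 1.2, 7.6]
finger_gap: 0.532
```

Run:
```python
from h import *
f=[]
for i in range(6):
    im=snapshot("wrist" if i<5 else "scene");s=sense();f.append(s["force"])
print(np.mean(f,0),np.std(f,0),s["t"],s["tcp_pos"],axes(s).round(3).tolist())
m=camera_model("scene")
u,v=proj(m,[s["tcp_pos"]])[0].astype(int);cv2.imwrite("pics/c6.png",cv2.resize(im[v-40:v+40,u-40:u+40],(480,480),interpolation=cv2.INTER_CUBIC))
```

```text
[-2.62621866  0.69729052  7.42898718] [0.52112114 0.24115779 0.58683035] 10.8 [ 0.63208626 -0.15622431  0.04638179] [[-0.002, 0.227, 0.974], [0.0, 0.974, -0.227], [-1.0, -0.0, -0.002]]
```

View pics/c6.png

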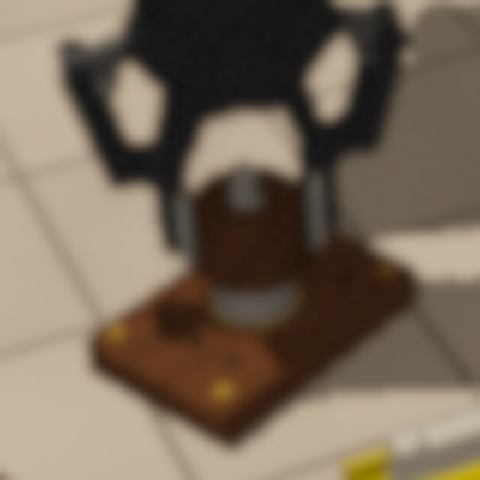

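Call:
step_arm(increments=[0.01,0,-0.01,0,1,0.02,0,-0.01,0,1,0.03,0,-0.01,0,1,0.03,0,-0.01,0,1,0.03,0,-0.01,0,1])

```text
t: 11.42
tcp_pos: [0.6321, -0.1562, 0.0456]
tool_rot: [0.081, 0.703, -0.081, 0.702]
force: [-2.1, 0.3, 8.2]
finger_gap: 0.531
```

Run:
```python
from h import *
f=[];z=[]
for i in range(14):
    snapshot("wrist");s=sense();f.append(s["force"]);z.append(s["tcp_pos"])
f=np.array(f);print(f.mean(0),f[:,2].round(1),f[:,0].round(1),s["t"],z[0],z[-1],s["finger_gap"])
```

```text
[-1.83462267  0.87936108  7.82301839] [8.  7.  9.  7.8 7.6 8.4 7.8 7.9 7.6 7.  7.5 8.  7.6 8.4] [-2.  -1.9 -2.3 -2.6 -1.2 -1.1 -1.2 -1.9 -1.3 -2.  -1.6 -2.7 -1.7 -2. ] 12.125 [ 0.63208677 -0.15622743  0.04563163] [ 0.63212028 -0.15623085  0.04564281] 0.5264869385438243
```

Run:
```python
from h import *
f=[]
for i in range(48):
    im=snapshot("scene");f.append(sense()["force"][2])
s=sense();print(np.mean(f)+1.35,np.min(f)+1.35,np.max(f)+1.35,s["t"],s["tcp_pos"],s["finger_gap"])
d=cv2.absdiff(im,cv2.imread("pics/scene0.png")).max(2)
# change inside ashtray / tray / rack pixel boxes
for k,(x0,y0,x1,y1) in dict(ash=(315,205,365,238),tray=(355,155,430,200),rack=(250,245,385,305)).items(): print(k,(d[y0:y1,x0:x1]>60).mean().round(3))
print(sign_off())
```

```text
9.456619943373244 7.824979115836319 10.693485827349225 14.525 [ 0.63212088 -0.15622859  0.04563925] 0.5234164146889057
ash 0.048
tray 0.0
rack 0.068
the job is handed in; nothing more can be done
None
```

The drum is on the spindle of the nearest marker (0.633, -0.156 m) and pressed down on the sleeve. I handed the job in at 14.5 s with the gripper still holding the drum and pushing.

- **Push:** over the last 2.4 s the force averaged about 9.5 N, after taking off the roughly 1.35 N the sensor showed with the drum hanging free. Single readings ran from 7.8 to 10.7 N. The push was never near 20 N.
- **Sleeve depth:** it is about 11 mm down, worked out from how far the tool moved after touching the sleeve. The spring figures give about 9.4 N there, so the two agree.
- **Pin hole:** the scene picture, taken about 1 mm higher, shows the spindle standing clear above the upright drum. By the sleeve's depth the pin hole is clear, though the pictures are too coarse to see the hole itself.
- **Sideways force:** about 2 N remained, so the bore probably rests lightly on one side of the spindle. A small shift meant to relieve it had little effect.
- **Ashtray, rack and tray:** the arm did not touch any of them. Comparing pictures before and after, the tray showed no change, and 5 to 7% of the pixels around the ashtray and rack changed. I put that down to the arm's shadow and did not check it further.

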